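Free a tight plug-in relay from its test stand

TASK

Pick up the lever key with the square bore and push it fully home onto the square shaft of the relay test stand, then turn it about a quarter turn anticlockwise (seen from above) so that the hold-down bar swings well clear of the relay, and leave the key on the shaft. Then grip the relay and, pulling up only gently, rock it side to side along the stand (towards the key, then away from it, as often as needed) until it works free; do not simply yank it, for that heaves the whole socket up on its springs. Finish while still holding the relay upright just clear above its socket, within a few centimetres of it, with the other things on the bench left where they are.

Things in the scene. Friction and masses are not known exactly. Their poses are not given: they have to be found in the camera images.
- stand: Relay test stand, fixed to the bench: grey base 130 (its x) x 220 (its y) x 30 mm high. Origin: centre of its underside; z up. The relay socket stands on it at (0, +50) mm, the square shaft at (0, -50) mm in its frame.
- holddown (a joint): Angle (rad) of the hold-down bar and its square shaft, turning as one about the vertical. 0: bar along the stand's +y, its end over the relay's flange, blocking it; grows anticlockwise from above to a stop at 1.7 (bar towards the stand's -x). Well clear from 1.0 on. Stiff (0.12 N m), stays where left. Bar 16 mm wide, reaches 79 mm from the shaft.
- shaft_seat (a point): Centre of the top face of the round shoulder (32 mm across, 79 mm above the bench) on which the key's underside rests when fully home. Its axes turn with the shaft. The shaft is a 12 x 12 mm square, faces square to these axes, rising 24 mm above this point.
- key: Aluminium lever key on the bench: block 30 x 30 x 32 mm high, 14 x 14 mm square bore right through (2 mm chamfer, sides parallel to the block's), lever bar 12 mm wide from the +x face to 51 mm from the bore axis, 20 to 30 mm above the underside. Origin: underside, on the bore axis; z up, x along the lever. About 80 g. Fits the shaft at any quarter turn, with 0.17 rad of turning play either way.
- relay: Plug-in relay: white body 28 (x) x 36 (y) x 40 mm, on a black flange 34 x 56 x 4 mm, on a brass tongue 12 (x) x 26 (y) x 19 mm (lowest 4 mm only 14 long in y). Origin: centre of the tongue's underside; z up; flange 19 to 23 mm, white body 23 to 63 mm above it. About 90 g. Starts plugged in, 14 mm of tongue in the socket, axes parallel to the stand's.
- relay_top (a point): Centre of the relay's top face, 63 mm above its origin. Rocking moves it to the stand's -y (towards the key) and +y: the relay turns about its x axis, pivoting at the tongue's foot, up to about 0.15 rad either way (5 mm free under the flange, 3 mm at each end of the tongue).
- socket (a joint): How far (m) the socket has been lifted against its springs: 0 at rest, starts to rise at a pull of about 20 N, 0.008 at about 29 N (that is too far), stop at 0.015. It falls back when the pull ends.
- socket_mouth (a point): Centre of the top of the black socket block, 48 (x) x 56 (y) mm, 55 mm above the bench, axes parallel to the stand's; slot 14 mm deep, 33 mm long in y. Sprung jaws inside pinch the tongue's wide faces: a straight pull sticks at 30 to 50 N, but while the relay is being rocked it slides up with under 20 N, 2 mm or so a swing.
- round_knob: Not needed, leave it: look-alike aluminium lever knob with a round block 34 mm across and a round hole, 32 mm high, with the same kind of lever along its x. Origin: centre of the underside.
- spare_relay: Not needed, leave it: another relay lying on its side, 56 x 58 x 28 mm. Origin: underside.
- solder_tin: Not needed, leave it: shallow round steel tin, 70 mm across, 20 mm high. Origin: centre of the underside.
- multimeter: Not needed, leave it: multimeter 150 x 75 x 40 mm lying flat. Origin: centre of the underside.
There are look-alikes about, which are no part of the job. Leave any red look-alike of the key alone.

How it is judged:
By the outcome, as a careful person would: the job done as asked, in the order asked, and still so for the second after the job is handed in, while the arm keeps its last pose, push and grip.
It also fails if it takes over 72 s, if anything falls off the work surface, if the arm or the gripper's body presses on something with over 40 N, if the wrist force passes 120 N, or if a joint passes its speed limit or range.

ROBOT

A 7-joint arm with a two-finger parallel gripper is mounted at the origin on the work surface. World frame = base frame: x ahead of the robot, y to its left, z up, the work surface at z = 0. Lengths are in m, angles in rad, forces in N, time in s.
With the tool pointing down it reaches from about 0.4 to 0.875 m from the base axis. Payload 19.3 kg.
Tool frame: the origin (TCP) lies between the finger pads; the fingertips stand bot.tcp_to_tips ahead of it and the grasp point (between the pads) is the TCP (bot.tcp_to_tips is the distance from the TCP to the fingertips, in m); z points along the fingers, y is the line along which they close (so a half turn about z gives the same grasp; the last joint's range is limited). The gripper opens to 85 mm and grips with 20 to 120 N. Pads are 22 mm wide; open, the fingers measure 114 mm over their backs; the gripper's body (76 mm by 85 mm) begins 54 mm behind the grasp point. The pads swing forward as they close: fully open they stand 13 mm farther back than shut.
Start: joints at [-1.296, 0.521, -0.036, 1.599, 0.021, 1.021, -0.113], TCP at [0.211, 0.588, 0.25] pointing down, gripper open.
Joint ranges: [-2.91, 2.91], [-0.3, 2.13], [-1.5, 1.42], [0.17, 2.43], [-1.26, 4.41], [0.16, 1.93], [-2.52, 2.52]. Speed limits (rad/s): [1.89, 1.89, 2.39, 2.39, 3.01, 3.01, 3.01].

INTERFACE

Orientations are given as [roll, pitch, yaw] about the fixed x, y, z axes, in that order (R = Rz(yaw) Ry(pitch) Rx(roll)).
In Python, from workcell import telemetry, grab_frame, bot gives the robot as it stands. The module is installed in compiled form; this text tells all that it offers.
- The arm moves only by the shell command python3 -m crank 'ROWS' [FORCE]. ROWS is text: rows parted by semicolons, each of 7 numbers parted by spaces: the finger opening in m, from 0 to 0.0854, then the shift along the tool's x, y, z in m, then the turn, a rotation vector about the tool's x, y, z in degrees. A call has exactly 8 rows; each row shifts and turns the commanded pose from where the row before left it, along the tool's axes as they then stand; what a row does not reach is not made up. A row lasts 1/12 s, in which the tool goes at most 41.7 mm and 7.16 degrees, less where a joint would pass 70% of its speed; a pose out of reach is approached as far as the arm can. A call with a gripper value outside its range is refused whole. The fingers move at their own pace and stop on an object; FORCE is the grip in N (left out, the last holds). Time passes only in rows, so rows that do not move let the fingers close, or fill a call up. It gives the time, the measured TCP pose, the force, the opening and the grip force at its end, in the units of the state.
- telemetry.observe(): the state, without advancing time (a new reading comes with each control period).
- grab_frame(name): name is "scene" or "top"; returns a dict with "pixels" (400x640x3 uint8, red, green, blue), "depth" (400x640 float32, m along the optical axis (not along the pixel's ray), 0 where there is no reading), "vertical_fov" (degrees; the focal length in pixels is half the picture's height over the tangent of half this angle, whatever the lens; pixels are square), "cx", "cy" (the principal point, pixels), "R" (3x3) and "t" (3): a world point X has camera coordinates R X + t. Camera axes: x right, y down, z forward; pixel columns grow to the right and rows downward; lengths in m; the calibration is good to about 2 mm. A picture is of the moment at which its call begins.
- bot.job_done(): hands the job in; it is judged then, once.
The state is a dict: "clock": time; "qpos": joint angles; "qd": joint speeds; "joint_efforts": joint torques, N m; "position": TCP position; "tool_rot": TCP orientation; "force": force on the tool from outside, world axes, zero at the start; "moment": the same for the moment, N m; "grip_width": finger opening in m; "finger_force": force on a finger pad.
Only numpy, scipy, OpenCV 4.12 (cv2) and the standard library are available. Lean on these libraries where they do the work, as an engineer would, in place of code of your own. Each camera call takes 0.05 s, during which the arm holds its last target. There are 200 camera calls.

## Working session

There is one attempt and no reset: what is moved stays moved. The work goes in short steps, Python scripts to look and compute and a shell command to move; the robot and the scene stay as the last step left them, time stands still between calls to the robot, and variables do not carry over. Pictures are saved under pics/ and viewed, at most 10 in all, crops included, and the job is handed in when it is done.

```bash
mkdir -p pics; cat > h.py <<'E'
import numpy as np, cv2
from workcell import telemetry, grab_frame, bot
def cloud(f):
    H,W=f["depth"].shape; fl=H/2/np.tan(np.radians(f["vertical_fov"])/2)
    v,u=np.mgrid[:H,:W]; d=f["depth"]
    P=np.stack([(u-f["cx"])/fl*d,(v-f["cy"])/fl*d,d],-1)
    return (P-f["t"])@f["R"]   # world
def save(f,n): cv2.imwrite("pics/"+n,f["pixels"][:,:,::-1])
E
python3 - <<'E'
from h import *
for n in("top","scene"):
    f=grab_frame(n); save(f,n+"0.png"); np.savez(n+"0.npz",P=cloud(f),px=f["pixels"]); print(n,f["vertical_fov"],f["cx"],f["cy"],-f["R"].T@f["t"],f["R"].round(2).tolist())
print(telemetry.observe(),bot.tcp_to_tips)
E
```

```text
top 55.792420977516585 324.862440160386 198.34717786724372 [0.51115833 0.03016588 0.84684795] [[0.02, -1.0, -0.04], [-1.0, -0.02, -0.06], [0.06, 0.04, -1.0]]
scene 42.01030478780883 325.90041283172934 190.30846832291553 [1.15686027 0.62665008 1.0198526 ] [[-0.68, 0.73, -0.01], [0.55, 0.51, -0.67], [-0.48, -0.46, -0.75]]
{'clock': 0.1, 'qpos': array([-1.29620916,  0.521971  , -0.03627952,  1.59992338,  0.02119505,
        1.02109597, -0.11281991]), 'qd': array([ 0.00061714, -0.00282481, -0.00048527, -0.00120361,  0.00156936,
       -0.00057622, -0.00184199]), 'joint_efforts': array([ 5.04578784e-03, -9.28474975e+01,  1.98518582e+00, -3.70519781e+01,
        1.82178727e-02,  5.54630140e-03,  7.75765807e-05]), 'position': array([0.211211  , 0.58794409, 0.24978336]), 'tool_rot': array([-3.14058351e+00,  8.95943086e-05,  2.79673002e+00]), 'force': array([0.39898522, 0.54488506, 0.79739734]), 'moment': array([ 0.01727047, -0.01937786, -0.0242906 ]), 'finger_force': 0.0, 'grip_width': 0.08553594580354806} 0.019
```

View pics/top0.png

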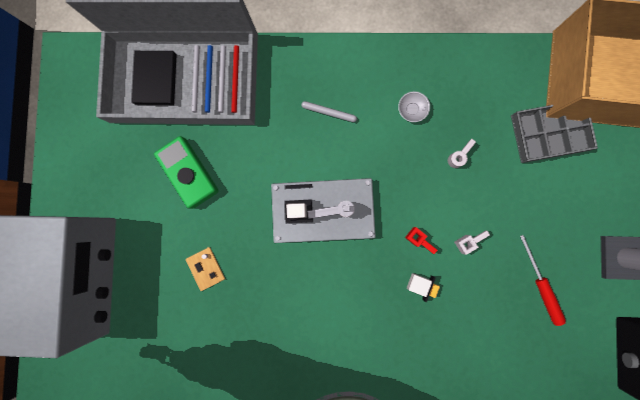

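View pics/scene0.png

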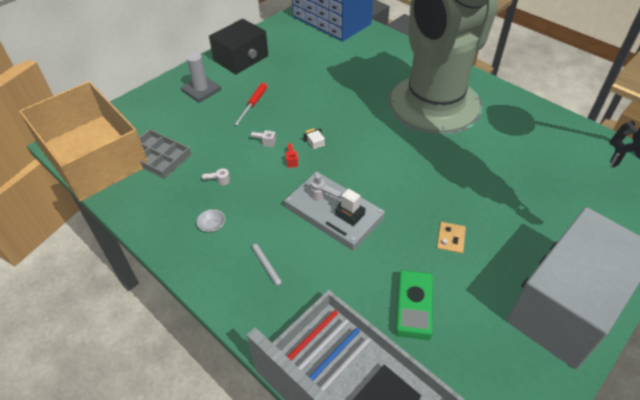

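The top view shows the square-bore key at about (468,245) with its lever towards (489,234). The red look-alike is at (420,238), the round knob at (459,158), the stand at (325,211), the relay's white top at (297,211) and the shaft at (346,209).

```bash
python3 - <<'E'
from h import *
d=np.load("top0.npz");P=d["P"];px=d["px"].astype(int)
def reg(n,u0,u1,v0,v1,z0,z1):
    q=P[v0:v1,u0:u1].reshape(-1,3); c=px[v0:v1,u0:u1].reshape(-1,3)
    s=(q[:,2]>z0)&(q[:,2]<z1); q=q[s]
    (cx,cy),(w,h),a=cv2.minAreaRect((q[:,:2]*1000).astype(np.float32))
    print(n,len(q),"rect c",round(cx,1),round(cy,1),"wh",round(w,1),round(h,1),"ang",round(a,1),"mean",(q.mean(0)*1000).round(1),"zmed",round(np.median(q[:,2])*1000,1))
    return q
reg("stand",260,390,170,250,.02,.036)
reg("relaytop",270,320,190,230,.09,.12)
reg("upper",315,365,190,230,.06,.12)
k=reg("key",445,500,225,265,.012,.05)
reg("keyblk",452,482,232,258,.031,.05)
reg("lever",482,495,225,245,.012,.05)
reg("red",400,442,222,258,.012,.05)
reg("bench",380,400,280,300,-.05,.05)
z=P[225:262:2,450:496:2,2]*1000
print(z.round().astype(int))
z=P[196:226:2,276:366:2,2]*1000
print(z.round().astype(int))
cv2.imwrite("pics/z.png",np.hstack([cv2.resize(px[190:230,270:370].astype(np.uint8)[:,:,::-1],(500,200),interpolation=2),cv2.resize(px[222:266,448:498].astype(np.uint8)[:,:,::-1],(227,200),interpolation=2)]))
E
```

```text
stand 4971 rect c 535.3 69.8 wh 129.9 220.2 ang 4.2 mean [535.1  64.5  30.7] zmed 30.7
relaytop 261 rect c 532.2 119.5 wh 27.8 35.9 ang 2.4 mean [531.8 118.7 104.6] zmed 104.6
upper 396 rect c 537.6 43.1 wh 31.4 78.7 ang 3.1 mean [535.2  38.2  79.6] zmed 77.7
key 350 rect c 478.8 -254.7 wh 30.1 65.8 ang 32.5 mean [ 474.5 -246.8   29.3] zmed 31.4
keyblk 170 rect c 474.6 -248.9 wh 29.7 51.4 ang 31.3 mean [ 470.9 -242.8   32.8] zmed 32.5
lever 43 rect c 491.4 -275.3 wh 11.5 17.5 ang 33.4 mean [ 491.7 -276.1   30.5] zmed 30.6
red 301 rect c 472.1 -146.5 wh 66.1 29.9 ang 51.7 mean [ 476.9 -140.1   30.3] zmed 31.6
bench 400 rect c 365.4 -81.4 wh 42.6 42.2 ang 0.6 mean [365.3 -81.4   0.9] zmed 0.9
[[ 1  2  0 -1 -2  1  0  0  0 -3  2  1  3  4  1  2  2 -1  1  3  1  1 -1]
 [ 0  1  1  2  0  2  3  2  1  0 -3  1 -1  1  0  2  2  4  0  0  1  2  1]
 [ 0 -2  1  1  0 -1  2  1 -1  0  3 -3 -1  1 -2 -1  1  2  1 -1  3  1  1]
 [ 1  0  0  0  0  4  1  1  1 -1  0 -1  1  4  2  1  2 25 31  0  2  2 -1]
 [-1  0  0 -1 -1  0  0  0  1  2  1  0  1  1  4 21 33 29 29 30 -2  0  1]
 [ 0 -1  4  1  1 -1  3  3 12 23 32  2  2
[... 3074 characters left out ...]
5  66  67  64  65  74  71
   44  30  29  30  31 847  30  31  27  29  30  29  30  29  31  29  33  29
   29  30  30  31  31  29  30  31  29]
 [ 31  33  31  32  31  56  54  58  54  56  57  55  58  56  56  55  54  54
   43  30  31  30  28  31  29  29  29  30  31 847  30  34  31  30  31  30
   31  32  31  30  31  34  29  31  31]
 [ 30  30  30  32  31  55  57  55  55  56  56  56  55  56  56  55  48  32
   31  30  33  30  31  31  31  31  31  30  31  30  30  31  31  31  32  31
   30  32  32  30  27  29  31  29  28]
 [ 30  31  32  32  33  30  32  31  28  31  33  31  32  28  32  32  32  30
   29  30  30  31  34 847  30  29  28  31  32  31  31  31  31  30  31  29
   32  32  31  30  29  29  32  29  30]]
```

View pics/z.png

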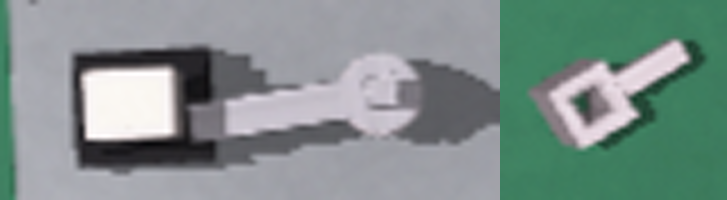

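The crops confirm the key's square bore and lever. The key is at about (469,-239.5) mm with yaw -57.5°, the stand yaw is 4.2°, and the shaft is at about (539,20). Next I'll fit the bar and check the path for obstacles.

```bash
cat >> h.py <<'E'
from scipy.spatial.transform import Rotation as Ro
def goal(x,y,z,yaw):
    """print tool-frame shift (mm) and turn (deg) from the measured pose to a tool-down pose (mm, deg)"""
    s=telemetry.observe(); R=Ro.from_euler("xyz",s["tool_rot"]); G=Ro.from_euler("xyz",[180,0,yaw],degrees=True)
    d=R.inv().apply(np.array([x,y,z])-1000*s["position"])
    print("t",round(s["clock"],2),"pos",(1000*s["position"]).round(1),"yaw",np.degrees(s["tool_rot"]).round(1),"q7",s["qpos"][6].round(2),"F",s["force"].round(1),"w",round(s["grip_width"]*1000,1),"ff",round(float(s["finger_force"]),1))
    print("  shift mm",d.round(1),"turn",(R.inv()*G).as_rotvec(degrees=True).round(1))
E
python3 - <<'E'
from h import *
d=np.load("top0.npz");P=d["P"]
q=P[190:232,310:366].reshape(-1,3)*1000
b=q[(q[:,2]>70)&(q[:,2]<79)&(q[:,1]>40)]; L=cv2.fitLine(b[:,:2].astype(np.float32),2,0,.01,.01).ravel()
s=q[q[:,2]>97]; print("bar",len(b),L,"shaft",len(s),s.mean(0),cv2.minAreaRect(s[:,:2].astype(np.float32)))
sh=q[(q[:,2]>77)&(q[:,2]<85)&(q[:,1]<36)]; print("shoulder",cv2.minEnclosingCircle(sh[:,:2].astype(np.float32)))
for n in("top0.npz","scene0.npz"):
    A=np.load(n)["P"].reshape(-1,3)
    m=lambda a,b,c,e:A[(A[:,0]>a)&(A[:,0]<b)&(A[:,1]>c)&(A[:,1]<e)&(A[:,2]<.6)][:,2].max(initial=-1)
    print([(y,round(float(m(.3,.65,y/10-.05,y/10+.05)),3)) for y in range(-4,8)])
for n in("scene0.npz",):
    A=np.load(n)["P"]*1000
    q=A[:,:].reshape(-1,3); k=q[(abs(q[:,0]-479)<45)&(abs(q[:,1]+255)<45)&(q[:,2]>26)]
    print("key scene",len(k),cv2.minAreaRect(k[:,:2].astype(np.float32)))
    k=q[(abs(q[:,0]-532)<45)&(abs(q[:,1]-119)<45)&(q[:,2]>98)]
    print("relay scene",len(k),cv2.minAreaRect(k[:,:2].astype(np.float32)))
goal(469,-239.5,120,122.5)
E
```

```text
bar 206 [ 2.0443542e-01 -9.7888005e-01  5.3037402e+02  6.6549370e+01] shaft 47 [533.09129163  22.17436541 261.58431567] ((527.7642822265625, 21.802867889404297), (11.098652839660645, 35.49098587036133), 80.63484954833984)
shoulder ((538.7531127929688, 19.929622650146484), 16.027748107910156)
[(-4, 0.03), (-3, 0.034), (-2, 0.036), (-1, 0.036), (0, 0.107), (1, 0.108), (2, 0.036), (3, 0.039), (4, 0.044), (5, 0.165), (6, 0.165), (7, 0.165)]
[(-4, 0.03), (-3, 0.035), (-2, 0.034), (-1, 0.035), (0, 0.105), (1, 0.107), (2, 0.035), (3, 0.037), (4, 0.044), (5, 0.163), (6, 0.164), (7, 0.163)]
key scene 109 ((479.5144348144531, -256.8264465332031), (33.052345275878906, 64.42534637451172), 26.130212783813477)
relay scene 154 ((535.0856323242188, 116.63229370117188), (30.698938369750977, 37.40367889404297), 2.2412798404693604)
t 0.1 pos [211.2 587.9 249.8] yaw [-179.9    0.   160.2] q7 -0.11 F [0.4 0.5 0.8] w 85.5 ff 0.0
  shift mm [-522.3 -691.4  130.5] turn [-0.1  0.  37.7]
```

```bash
python3 -m crank '0.085 -0.037 -0.015 0 0 0 0;0.085 -0.037 -0.015 0 0 0 0;0.085 -0.037 -0.015 0 0 0 0;0.085 -0.037 -0.015 0 0 0 0;0.085 -0.037 -0.015 0 0 0 0;0.085 -0.037 -0.015 0 0 0 0;0.085 -0.037 -0.015 0 0 0 0;0.085 -0.037 -0.015 0 0 0 0' 80
python3 -m crank '0.085 -0.018 -0.036 0 0 0 0;0.085 -0.018 -0.036 0 0 0 0;0.085 -0.018 -0.036 0 0 0 0;0.085 -0.018 -0.036 0 0 0 0;0.085 -0.018 -0.036 0 0 0 0;0.085 -0.018 -0.036 0 0 0 0;0.085 -0.018 -0.036 0 0 0 0;0.085 -0.018 -0.036 0 0 0 0'
python3 -m crank '0.085 -0.010 -0.035 0 0 0 0;0.085 -0.010 -0.035 0 0 0 0;0.085 -0.010 -0.035 0 0 0 0;0.085 -0.010 -0.035 0 0 0 0;0.085 -0.010 -0.035 0 0 0 0;0.085 -0.010 -0.035 0 0 0 0;0.085 -0.010 -0.035 0 0 0 0;0.085 -0.010 -0.035 0 0 0 0'
python3 -m crank '0.07 0 0 0.015 0 0 6;0.07 0 0 0.015 0 0 6;0.07 0 0 0.015 0 0 6;0.07 0 0 0.015 0 0 6;0.07 0 0 0.015 0 0 6;0.07 0 0 0.015 0 0 6;0.07 0 0 0.015 0 0 1.7;0.07 0 0 0 0 0 0'
python3 -c "from h import *; goal(469.1,-239.5,90,122.5)"
```

```text
clock: 0.77
position: [0.4504, 0.3736, 0.2502]
tool_rot: [-3.141, -0.0, 2.797]
force: [0.5, 0.7, -0.1]
grip_width: 0.0846
finger_force: 0.0
clock: 1.43
position: [0.4872, 0.0536, 0.2503]
tool_rot: [-3.142, -0.0, 2.797]
force: [0.9, -0.5, 0.7]
grip_width: 0.0851
finger_force: 0.0
clock: 2.1
position: [0.4675, -0.2368, 0.2502]
tool_rot: [3.142, -0.0, 2.797]
force: [0.8, 0.7, -0.2]
grip_width: 0.0851
finger_force: 0.0
clock: 2.77
position: [0.467, -0.2344, 0.1429]
tool_rot: [-3.139, -0.003, 2.138]
force: [-0.7, 0.6, -0.4]
grip_width: 0.0701
finger_force: 0.0
t 2.77 pos [ 467.  -234.4  142.9] yaw [-179.8   -0.2  122.5] q7 1.17 F [-0.7  0.6 -0.4] w 70.1 ff 0.0
  shift mm [-5.6 -0.8 52.9] turn [-0.2 -0.2 -0. ]
```

```bash
python3 -m crank '0.062 -0.0056 -0.0008 0.02 0 0 0;0.062 0 0 0.02 0 0 0;0.062 0 0 0.02 0 0 0;0.062 0 0 0.02 0 0 0;0.062 0 0 0.015 0 0 0;0.062 0 0 0.012 0 0 0;0.062 0 0 0.011 0 0 0;0.062 0 0 0 0 0 0'
python3 -c "from h import *; goal(469.1,-239.5,23,122.5)"
python3 -m crank '0.02 0 0 0 0 0 0;0.02 0 0 0 0 0 0;0.02 0 0 0 0 0 0;0.02 0 0 0 0 0 0;0.02 0 0 0 0 0 0;0.02 0 0 0 0 0 0;0.02 0 0 0 0 0 0;0.02 0 0 0 0 0 0' 80
python3 -c "from h import *; goal(469.1,-239.5,23,122.5); save(grab_frame('scene'),'grip.png'); import cv2; i=cv2.imread('pics/grip.png')[60:260,160:400]; cv2.imwrite('pics/gripc.png',cv2.resize(i,None,fx=2.5,fy=2.5))"
```

```text
clock: 3.43
position: [0.47, -0.24, 0.0261]
tool_rot: [-3.141, -0.001, 2.139]
force: [-1.0, 0.2, -0.2]
grip_width: 0.0619
finger_force: 0.0
t 3.43 pos [ 470.  -240.    26.1] yaw [-1.800e+02 -1.000e-01  1.226e+02] q7 1.25 F [-1.   0.2 -0.2] w 61.9 ff 0.0
  shift mm [ 0.9 -0.4  3.1] turn [-0.  -0.1  0.1]
clock: 4.1
position: [0.4709, -0.2405, 0.0285]
tool_rot: [3.141, 0.001, 2.139]
force: [-1.8, 0.3, 8.4]
grip_width: 0.0283
finger_force: 79.3
t 4.1 pos [ 470.9 -240.5   28.5] yaw [1.799e+02 1.000e-01 1.225e+02] q7 1.25 F [-1.8  0.3  8.4] w 28.3 ff 79.3
  shift mm [ 1.8 -1.   5.5] turn [0.1 0.1 0. ]
```

View pics/gripc.png

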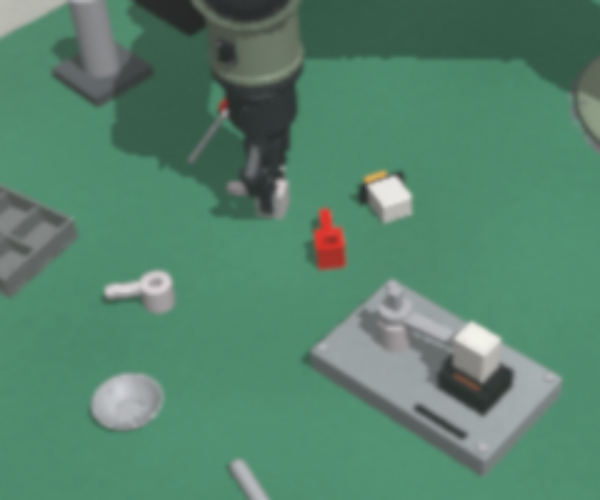

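The key is gripped (80 N, 28 mm) and the red look-alike is untouched. The fingertips brushed the bench while closing, about 8 N. Next I lift the key and carry it to the shaft.

```bash
python3 -m crank '0.02 0 0 -0.01 0 0 0;0.02 0 0 -0.018 0 0 3;0.02 0 0 -0.018 0 0 3;0.02 0 0 -0.018 0 0 3;0.02 0 0 -0.018 0 0 3;0.02 0 0 -0.018 0 0 3;0.02 0 0 -0.018 0 0 3;0.02 0 0 -0.018 0 0 3.5'
python3 -c "from h import *; goal(539.1,18.1,160,101)"
```

```text
clock: 4.82
position: [0.4704, -0.2401, 0.1653]
tool_rot: [3.14, -0.0, 1.761]
force: [0.0, -0.5, -1.5]
grip_width: 0.0287
finger_force: 79.0
t 4.82 pos [ 470.4 -240.1  165.3] yaw [179.9  -0.  100.9] q7 0.89 F [ 0.  -0.5 -1.5] w 28.7 ff 79.0
  shift mm [240.5 116.3   5.5] turn [ 0.1 -0.  -0.1]
```

```bash
python3 -m crank '0.02 0.034 0.0165 0 0 0 0;0.02 0.034 0.0165 0 0 0 0;0.02 0.034 0.0165 0 0 0 0;0.02 0.034 0.0165 0 0 0 0;0.02 0.034 0.0165 0 0 0 0;0.02 0.034 0.0165 0 0 0 0;0.02 0.034 0.0165 0 0 0 0;0.02 0.002 0.001 0 0 0 0'
python3 -m crank '0.02 0 0 0.004 0 0 0;0.02 0 0 0 0 0 0;0.02 0 0 0 0 0 0;0.02 0 0 0 0 0 0;0.02 0 0 0 0 0 0;0.02 0 0 0 0 0 0;0.02 0 0 0 0 0 0;0.02 0 0 0 0 0 0'
python3 - <<'E'
from h import *
goal(539.1,18.1,160,101)
f=grab_frame('top'); P=cloud(f)*1000; q=P.reshape(-1,3); np.save('l.npy',P)
k=q[(abs(q[:,0]-539)<50)&(q[:,1]<18)&(q[:,1]>-45)&(q[:,2]>120)&(q[:,2]<175)]
print(len(k), cv2.minAreaRect(k[:,:2].astype(np.float32)) if len(k) else 0, np.median(k[:,2]))
g=grab_frame('scene'); Q=cloud(g)*1000; q=Q.reshape(-1,3)
k=q[(abs(q[:,0]-539)<40)&(q[:,1]<10)&(q[:,1]>-60)&(q[:,2]>120)&(q[:,2]<175)]
print(len(k), k.min(0),k.max(0))
a=f["pixels"][160:260,270:430][:,:,::-1]; b=g["pixels"][120:250,240:400][:,:,::-1]
cv2.imwrite('pics/abv.png',np.hstack([cv2.resize(a,(400,250)),cv2.resize(b,(400,325))[:250]]))
E
```

```text
clock: 5.48
position: [0.5401, 0.0253, 0.164]
tool_rot: [3.14, -0.003, 1.772]
force: [0.1, 0.7, -1.1]
grip_width: 0.0283
finger_force: 79.0
clock: 6.15
position: [0.5388, 0.0174, 0.1594]
tool_rot: [3.142, 0.0, 1.763]
force: [0.6, 0.3, -1.2]
grip_width: 0.0284
finger_force: 79.0
t 6.15 pos [538.8  17.4 159.4] yaw [180.   0. 101.] q7 0.4 F [ 0.6  0.3 -1.2] w 28.4 ff 79.0
  shift mm [ 0.6  0.4 -0.6] turn [0. 0. 0.]
0 0 nan
5 [524.27259691   0.81353977 128.49786021] [557.04932477   9.71693726 164.21235196]
  return _methods._mean(a, axis=axis, dtype=dtype,
  ret = ret.dtype.type(ret / rcount)
```

View pics/abv.png

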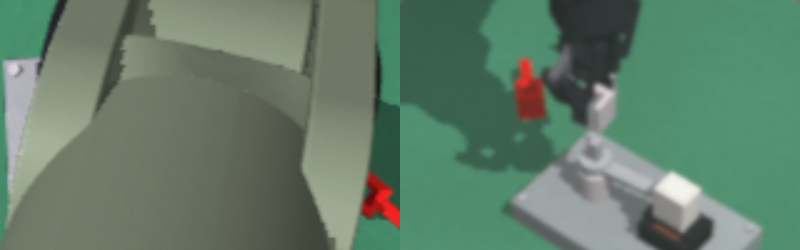

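The scene view shows the key held upright above the shaft, with the red look-alike untouched. Now I lower it, watching the force.

```bash
python3 -m crank '0.02 0.0006 0.0004 0.006 0 0 0;0.02 0 0 0.006 0 0 0;0.02 0 0 0.006 0 0 0;0.02 0 0 0.006 0 0 0;0.02 0 0 0.004 0 0 0;0.02 0 0 0.003 0 0 0;0.02 0 0 0.003 0 0 0;0.02 0 0 0 0 0 0'
python3 -c "from h import *; goal(539.1,18.1,107.5,101)"
```

```text
clock: 6.92
position: [0.5389, 0.0182, 0.1248]
tool_rot: [-3.141, 0.0, 1.763]
force: [0.3, 0.1, -1.3]
grip_width: 0.0288
finger_force: 79.0
t 6.92 pos [538.9  18.2 124.8] yaw [-180.    0.  101.] q7 0.43 F [ 0.3  0.1 -1.3] w 28.8 ff 79.0
  shift mm [-0.2  0.2 17.3] turn [-0.  0.  0.]
```

```bash
python3 -m crank '0.02 0 0 0.003 0 0 0;0.02 0 0 0.003 0 0 0;0.02 0 0 0.002 0 0 0;0.02 0 0 0.002 0 0 0;0.02 0 0 0.002 0 0 0;0.02 0 0 0.002 0 0 0;0.02 0 0 0.001 0 0 0;0.02 0 0 0 0 0 0'
python3 -c "from h import *; goal(539.1,18.1,107.5,101)"
```

```text
clock: 7.58
position: [0.539, 0.0183, 0.1101]
tool_rot: [-3.141, 0.0, 1.764]
force: [-0.1, 0.2, 0.1]
grip_width: 0.0285
finger_force: 79.0
t 7.58 pos [539.   18.3 110.1] yaw [-180.    0.  101.] q7 0.44 F [-0.1  0.2  0.1] w 28.5 ff 79.0
  shift mm [-0.2  0.1  2.6] turn [-0.  0.  0.]
```

```bash
python3 -m crank '0.02 0 0 0.001 0 0 0;0.02 0 0 0.001 0 0 0;0.02 0 0 0.001 0 0 0;0.02 0 0 0.001 0 0 0;0.02 0 0 0.001 0 0 0;0.02 0 0 0.001 0 0 0;0.02 0 0 0 0 0 0;0.02 0 0 0 0 0 0'
python3 -c "from h import *; goal(539.1,18.1,107.5,101)"
```

```text
clock: 8.25
position: [0.5393, 0.0183, 0.107]
tool_rot: [3.14, -0.002, 1.763]
force: [-20.2, 1.4, 68.7]
grip_width: 0.0289
finger_force: 88.0
t 8.25 pos [539.3  18.3 107. ] yaw [ 1.799e+02 -1.000e-01  1.010e+02] q7 0.44 F [-20.2   1.4  68.7] w 28.9 ff 88.0
  shift mm [-0.1 -0.2 -0.5] turn [ 0.1 -0.1  0. ]
```

The key seated at TCP height 107 mm, against 107.5 predicted. I ease the push and turn it anticlockwise.

```bash
python3 -m crank '0.02 0 0 -0.0024 0 0 0;0.02 0 0 0 0 0 0;0.02 0 0.0002 0 0 0 -5;0.02 0 0.0002 0 0 0 -5;0.02 0 0.0002 0 0 0 -5;0.02 0 0.0002 0 0 0 -5;0.02 0 0.0002 0 0 0 -5;0.02 0 0 0 0 0 0'
python3 -c "from h import *; goal(539.1,18.1,107.5,194); print(telemetry.observe()['moment'])"
```

```text
clock: 8.92
position: [0.5402, 0.0185, 0.1074]
tool_rot: [3.141, -0.0, 2.206]
force: [-4.6, -0.2, 17.7]
grip_width: 0.0284
finger_force: 81.2
t 8.92 pos [540.2  18.5 107.4] yaw [180.   -0.  126.4] q7 0.77 F [-4.6 -0.2 17.7] w 28.4 ff 81.2
  shift mm [ 0.3 -1.1 -0.1] turn [  0.    0.  -67.6]
[-0.0456273   1.04058334  0.08116894]
```

```bash
python3 -m crank '0.02 0 0.0002 0 0 0 -6;0.02 0 0.0002 0 0 0 -6;0.02 0 0.0002 0 0 0 -6;0.02 0 0.0002 0 0 0 -6;0.02 0 0.0002 0 0 0 -6;0.02 0 0.0002 0 0 0 -6;0.02 0 0.0002 0 0 0 -6;0.02 0 0 0 0 0 0'
python3 -m crank '0.02 0 0.0002 0 0 0 -6;0.02 0 0.0002 0 0 0 -6;0.02 0 0.0002 0 0 0 -6;0.02 0 0.0002 0 0 0 -6;0.02 0 0 0 0 0 -2;0.02 0 0 0 0 0 0;0.02 0 0 0 0 0 0;0.02 0 0 0 0 0 0'
python3 -c "from h import *; goal(539.1,18.1,107.5,194); print(telemetry.observe()['moment'])"
```

```text
clock: 9.58
position: [0.5399, 0.0188, 0.1073]
tool_rot: [-3.141, -0.001, 2.939]
force: [-11.4, -4.8, 23.5]
grip_width: 0.0283
finger_force: 82.1
clock: 10.25
position: [0.5397, 0.0188, 0.1073]
tool_rot: [-3.14, -0.003, -2.898]
force: [-13.5, -8.7, 27.3]
grip_width: 0.0283
finger_force: 82.5
t 10.25 pos [539.7  18.8 107.3] yaw [-1.799e+02 -1.000e-01 -1.660e+02] q7 1.65 F [-13.5  -8.7  27.3] w 28.3 ff 82.5
  shift mm [ 0.8 -0.6 -0.2] turn [-0.1 -0.1 -0. ]
[-1.98811608  2.9918613   0.09872808]
```

```bash
python3 -m crank '0.02 0 0 -0.0008 0 0 0;0.02 0 0 0 0 0 0;0.035 0 0 0 0 0 0;0.045 0 0 0 0 0 0;0.055 0 0 0 0 0 0;0.055 0 0 0 0 0 0;0.055 0 0 0 0 0 0;0.055 0 0 0 0 0 0' 20
python3 -m crank '0.055 0 0 -0.01 0 0 0;0.055 0 0 -0.015 0 0 0;0.055 0 0 -0.015 0 0 0;0.055 0 0 -0.015 0 0 0;0.055 0 0 -0.015 0 0 0;0.055 -0.03 0 0 0 0 0;0.055 -0.035 0 0 0 0 0;0.055 -0.035 0 0 0 0 0'
python3 -m crank '0.055 -0.035 0 0 0 0 0;0.055 -0.035 0 0 0 0 0;0.055 0 0 0 0 0 0;0.055 0 0 0 0 0 0;0.055 0 0 0 0 0 0;0.055 0 0 0 0 0 0;0.055 0 0 0 0 0 0;0.055 0 0 0 0 0 0'
python3 - <<'E'
from h import *
goal(532,119.5,190,184.2)
f=grab_frame('top'); P=cloud(f)*1000
a=f["pixels"][160:260,270:430][:,:,::-1]; cv2.imwrite('pics/turned.png',cv2.resize(a,(640,400)))
q=P.reshape(-1,3);m=lambda s:q[s][:,:2].astype(np.float32)
nr=(abs(q[:,0]-532)<60)
k=nr&(q[:,2]>99)&(q[:,2]<125)&(q[:,1]<75)&(q[:,1]>-60); print("key",k.sum(),np.percentile(q[k][:,2],[10,50,90]) if k.any() else 0,cv2.minAreaRect(m(k)) if k.any() else 0)
b=nr&(q[:,2]>70)&(q[:,2]<79)&(q[:,0]<520)&(q[:,1]<90); print("bar",b.sum(),cv2.fitLine(m(b),2,0,.01,.01).ravel() if b.sum()>5 else 0)
r=nr&(q[:,2]>99)&(q[:,2]<110)&(q[:,1]>90)&(q[:,1]<150); print("relay",r.sum(),cv2.minAreaRect(m(r)) if r.any() else 0)
E
```

```text
clock: 10.92
position: [0.5409, 0.0207, 0.1075]
tool_rot: [3.142, 0.0, -2.896]
force: [0.1, -0.5, 0.1]
grip_width: 0.0549
finger_force: 0.0
clock: 11.58
position: [0.6392, 0.0451, 0.1792]
tool_rot: [-3.141, 0.002, -2.897]
force: [-0.2, 0.3, 1.3]
grip_width: 0.0551
finger_force: 0.0
clock: 12.25
position: [0.7054, 0.0616, 0.1781]
tool_rot: [-3.142, 0.0, -2.897]
force: [0.3, -0.3, 0.4]
grip_width: 0.0549
finger_force: 0.0
t 12.25 pos [705.4  61.6 178.1] yaw [-180.    0. -166.] q7 1.64 F [ 0.3 -0.3  0.4] w 54.9 ff 0.0
  shift mm [154.2  98.2 -11.9] turn [-0.   0.   9.8]
key 0 0 0
bar 0 0
relay 0 0
```

View pics/turned.png

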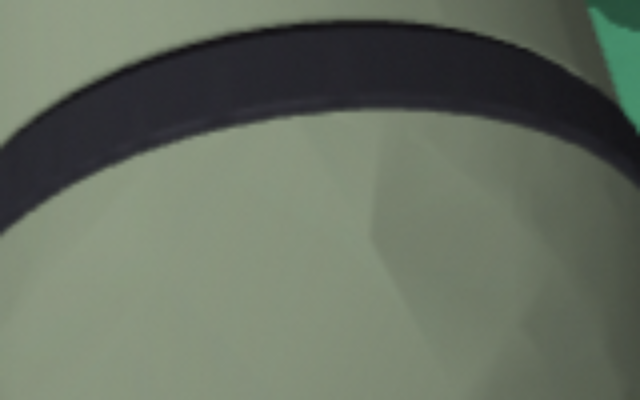

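The arm hides the stand in this view, so I move aside to look.

```bash
python3 -m crank '0.055 0.021 0.036 0 0 0 0;0.055 0.021 0.036 0 0 0 0;0.055 0.021 0.036 0 0 0 0;0.055 0.021 0.036 0 0 0 0;0.055 0.021 0.036 0 0 0 0;0.055 0.021 0.036 0 0 0 0;0.055 0.021 0.036 0 0 0 0;0.055 0.021 0.036 0 0 0 0'
python3 -m crank '0.055 0 0.01 0 0 0 5;0.055 0 0.01 0 0 0 4.8;0.055 0 0 0 0 0 0;0.055 0 0 0 0 0 0;0.055 0 0 0 0 0 0;0.055 0 0 0 0 0 0;0.055 0 0 0 0 0 0;0.055 0 0 0 0 0 0'
cat > look.py <<'E'
from h import *
goal(532,119.5,190,184.2)
f=grab_frame('top'); P=cloud(f)*1000
a=f["pixels"][160:260,270:430][:,:,::-1]; cv2.imwrite('pics/turned2.png',cv2.resize(a,(640,400)))
q=P.reshape(-1,3);m=lambda s:q[s][:,:2].astype(np.float32)
nr=(abs(q[:,0]-532)<60)
k=nr&(q[:,2]>99)&(q[:,2]<125)&(q[:,1]<75)&(q[:,1]>-60); print("key",k.sum(),np.percentile(q[k][:,2],[10,50,90]) if k.any() else 0,cv2.minAreaRect(m(k)) if k.any() else 0)
b=nr&(q[:,2]>70)&(q[:,2]<79)&(q[:,0]<520)&(q[:,1]<90); print("bar",b.sum(),cv2.fitLine(m(b),2,0,.01,.01).ravel() if b.sum()>5 else 0)
r=nr&(q[:,2]>99)&(q[:,2]<110)&(q[:,1]>90)&(q[:,1]<150); print("relay",r.sum(),cv2.minAreaRect(m(r)) if r.any() else 0)
E
python3 look.py
```

```text
clock: 12.97
position: [0.4713, 0.3013, 0.1779]
tool_rot: [3.141, 0.001, -2.897]
force: [0.2, 0.2, -0.3]
grip_width: 0.0551
finger_force: 0.0
clock: 13.63
position: [0.4693, 0.3193, 0.1775]
tool_rot: [-3.141, -0.0, -3.068]
force: [-0.9, 0.5, 0.1]
grip_width: 0.055
finger_force: 0.0
t 13.63 pos [469.3 319.3 177.5] yaw [-180.    -0.  -175.8] q7 0.95 F [-0.9  0.5  0.1] w 55.0 ff 0.0
  shift mm [ -47.8 -203.8  -12.5] turn [-0. -0.  0.]
key 333 [104.81711303 110.71146332 112.62134053] ((556.9884033203125, 24.798141479492188), (65.90435791015625, 29.88435935974121), 13.569313049316406)
bar 190 [9.8255140e-01 1.8599117e-01 4.9580563e+02 1.2426058e+01]
relay 258 ((532.3902587890625, 119.66926574707031), (27.722009658813477, 36.119117736816406), 1.6594703197479248)
```

View pics/turned2.png

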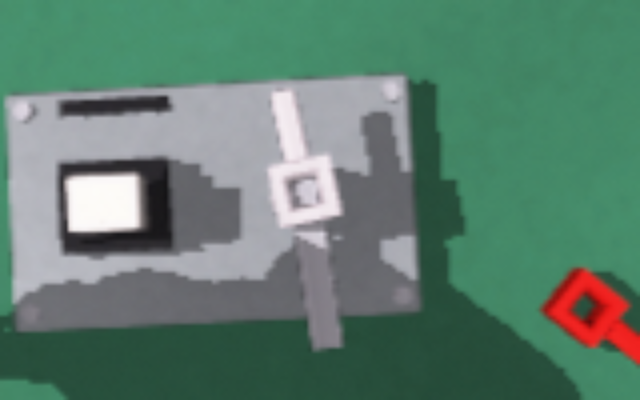

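The bar has swung to about 1.65 rad, towards the stand's -x, and is well clear. The key sits home with its top at 111 mm, and the relay's white top is at about (105,203) in the crop, upright at (532.3,119.6) mm. The earlier bench contact shows the tips stand about 27 mm ahead of the TCP when nearly closed. I'll therefore grip the relay at TCP z = 95.

```bash
python3 -m crank '0.06 -0.0096 -0.0400 0 0 0 0;0.06 -0.0096 -0.0400 0 0 0 0;0.06 -0.0096 -0.0400 0 0 0 0;0.06 -0.0096 -0.0400 0 0 0 0;0.06 -0.0094 -0.0438 0 0 0 0;0.06 0 0 0 0 0 0;0.06 0 0 0 0 0 0;0.06 0 0 0 0 0 0'
python3 -c "from h import *; goal(532.3,119.6,95,184.2)"
```

```text
clock: 14.35
position: [0.5308, 0.1235, 0.1775]
tool_rot: [3.141, -0.0, -3.068]
force: [-0.3, 0.3, -0.0]
grip_width: 0.0596
finger_force: 0.0
t 14.35 pos [530.8 123.5 177.5] yaw [ 180.    -0.  -175.8] q7 1.32 F [-0.3  0.3 -0. ] w 59.6 ff 0.0
  shift mm [-1.2 -4.  82.5] turn [ 0. -0.  0.]
```

```bash
python3 -m crank '0.06 -0.0012 -0.0040 0.01 0 0 0;0.06 0 0 0.015 0 0 0;0.06 0 0 0.015 0 0 0;0.06 0 0 0.012 0 0 0;0.06 0 0 0.012 0 0 0;0.06 0 0 0.01 0 0 0;0.06 0 0 0.0085 0 0 0;0.06 0 0 0 0 0 0'
python3 -c "from h import *; goal(532.3,119.6,95,184.2)"
python3 -m crank '0.045 0 0 0 0 0 0;0.04 0 0 0 0 0 0;0.02 0 0 0 0 0 0;0.02 0 0 0 0 0 0;0.02 0 0 0 0 0 0;0.02 0 0 0 0 0 0;0.02 0 0 0 0 0 0;0.02 0 0 0 0 0 0' 90
python3 -c "from h import *; goal(532.3,119.6,95,184.2)"
```

```text
clock: 15.02
position: [0.5314, 0.1197, 0.0932]
tool_rot: [-3.141, -0.002, -3.066]
force: [0.7, -0.2, 0.0]
grip_width: 0.06
finger_force: 0.0
t 15.02 pos [531.4 119.7  93.2] yaw [-1.800e+02 -1.000e-01 -1.757e+02] q7 1.33 F [ 0.7 -0.2  0. ] w 60.0 ff 0.0
  shift mm [-0.9 -0.2 -1.8] turn [-0.  -0.1  0.1]
clock: 15.68
position: [0.5327, 0.1189, 0.0959]
tool_rot: [-3.141, 0.001, -3.068]
force: [-2.2, -3.9, 6.1]
grip_width: 0.0345
finger_force: 89.6
t 15.68 pos [532.7 118.9  95.9] yaw [-1.800e+02  1.000e-01 -1.758e+02] q7 1.33 F [-2.2 -3.9  6.1] w 34.5 ff 89.6
  shift mm [0.4 0.7 0.9] turn [-0.   0.1  0. ]
```

```bash
python3 -m crank '0.02 0 -0.0013 -0.0001 -1.4 0 0;0.02 0 -0.0013 -0.0001 -1.4 0 0;0.02 0 -0.0013 -0.0001 -1.4 0 0;0.02 0 -0.0013 -0.0001 -1.4 0 0;0.02 0 0 -0.0001 0 0 0;0.02 0 0 0 0 0 0;0.02 0 0 0 0 0 0;0.02 0 0 0 0 0 0'
python3 -c "from h import *; goal(532.3,119.6,95,184.2); print(telemetry.observe()['moment'])"
```

```text
clock: 16.35
position: [0.5332, 0.1142, 0.0961]
tool_rot: [3.044, 0.001, -3.067]
force: [-2.0, 0.7, 7.7]
grip_width: 0.0346
finger_force: 91.6
t 16.35 pos [533.2 114.2  96.1] yaw [ 1.744e+02  1.000e-01 -1.758e+02] q7 1.45 F [-2.   0.7  7.7] w 34.6 ff 91.6
  shift mm [0.5 5.3 1.6] turn [5.6 0.1 0.1]
[-0.21132269  0.31686174  0.03088011]
```

It rocks freely. Next swing is away from the key, with a slight lift.

```bash
python3 -m crank '0.02 0 0.0013 -0.0002 1.4 0 0;0.02 0 0.0013 -0.0002 1.4 0 0;0.02 0 0.0013 -0.0002 1.4 0 0;0.02 0 0.0013 -0.0002 1.4 0 0;0.02 0 0.0013 -0.0002 1.4 0 0;0.02 0 0.0013 -0.0002 1.4 0 0;0.02 0 0.0013 -0.0002 1.4 0 0;0.02 0 0.0013 -0.0002 1.4 0 0'
python3 -c "from h import *; goal(532.3,119.6,95,184.2)"
python3 -m crank '0.02 0 -0.0013 -0.0002 -1.4 0 0;0.02 0 -0.0013 -0.0002 -1.4 0 0;0.02 0 -0.0013 -0.0002 -1.4 0 0;0.02 0 -0.0013 -0.0002 -1.4 0 0;0.02 0 -0.0013 -0.0002 -1.4 0 0;0.02 0 -0.0013 -0.0002 -1.4 0 0;0.02 0 -0.0013 -0.0002 -1.4 0 0;0.02 0 -0.0013 -0.0002 -1.4 0 0'
python3 -c "from h import *; goal(532.3,119.6,95,184.2)"
```

```text
clock: 17.02
position: [0.5318, 0.1238, 0.0969]
tool_rot: [-3.041, -0.0, -3.068]
force: [2.5, -4.8, -12.3]
grip_width: 0.0346
finger_force: 90.6
t 17.02 pos [531.8 123.8  96.9] yaw [-174.2   -0.  -175.8] q7 1.22 F [  2.5  -4.8 -12.3] w 34.6 ff 90.6
  shift mm [-0.2 -4.   2.3] turn [-5.8 -0.   0. ]
clock: 17.68
position: [0.5326, 0.1148, 0.0987]
tool_rot: [3.043, 0.0, -3.067]
force: [2.0, 5.1, -12.2]
grip_width: 0.0344
finger_force: 92.5
t 17.68 pos [532.6 114.8  98.7] yaw [ 174.3    0.  -175.7] q7 1.45 F [  2.    5.1 -12.2] w 34.4 ff 92.5
  shift mm [-0.1  4.4  4.1] turn [5.7 0.  0.1]
```

It slides about 1.7 mm a swing at 12 N. I continue in the same way.

```bash
python3 -m crank '0.02 0 0.0013 -0.0002 1.4 0 0;0.02 0 0.0013 -0.0002 1.4 0 0;0.02 0 0.0013 -0.0002 1.4 0 0;0.02 0 0.0013 -0.0002 1.4 0 0;0.02 0 0.0013 -0.0002 1.4 0 0;0.02 0 0.0013 -0.0002 1.4 0 0;0.02 0 0.0013 -0.0002 1.4 0 0;0.02 0 0.0013 -0.0002 1.4 0 0'
python3 -m crank '0.02 0 -0.0013 -0.0002 -1.4 0 0;0.02 0 -0.0013 -0.0002 -1.4 0 0;0.02 0 -0.0013 -0.0002 -1.4 0 0;0.02 0 -0.0013 -0.0002 -1.4 0 0;0.02 0 -0.0013 -0.0002 -1.4 0 0;0.02 0 -0.0013 -0.0002 -1.4 0 0;0.02 0 -0.0013 -0.0002 -1.4 0 0;0.02 0 -0.0013 -0.0002 -1.4 0 0'
python3 -c "from h import *; goal(532.3,119.6,95,184.2)"
```

```text
clock: 18.35
position: [0.5318, 0.1238, 0.1003]
tool_rot: [-3.041, -0.0, -3.068]
force: [3.3, -4.2, -13.2]
grip_width: 0.0344
finger_force: 93.2
clock: 19.02
position: [0.5326, 0.1145, 0.1021]
tool_rot: [3.043, -0.0, -3.067]
force: [1.6, 3.8, -11.7]
grip_width: 0.0348
finger_force: 94.6
t 19.02 pos [532.6 114.5 102.1] yaw [ 174.3   -0.  -175.7] q7 1.45 F [  1.6   3.8 -11.7] w 34.8 ff 94.6
  shift mm [-0.1  4.4  7.5] turn [ 5.7 -0.   0.1]
```

```bash
python3 -m crank '0.02 0 0.0013 -0.0002 1.4 0 0;0.02 0 0.0013 -0.0002 1.4 0 0;0.02 0 0.0013 -0.0002 1.4 0 0;0.02 0 0.0013 -0.0002 1.4 0 0;0.02 0 0.0013 -0.0002 1.4 0 0;0.02 0 0.0013 -0.0002 1.4 0 0;0.02 0 0.0013 -0.0002 1.4 0 0;0.02 0 0.0013 -0.0002 1.4 0 0'
python3 -m crank '0.02 0 -0.0013 -0.0002 -1.4 0 0;0.02 0 -0.0013 -0.0002 -1.4 0 0;0.02 0 -0.0013 -0.0002 -1.4 0 0;0.02 0 -0.0013 -0.0002 -1.4 0 0;0.02 0 -0.0013 -0.0002 -1.4 0 0;0.02 0 -0.0013 -0.0002 -1.4 0 0;0.02 0 -0.0013 -0.0002 -1.4 0 0;0.02 0 -0.0013 -0.0002 -1.4 0 0'
python3 -m crank '0.02 0 0.0013 -0.0002 1.4 0 0;0.02 0 0.0013 -0.0002 1.4 0 0;0.02 0 0.0013 -0.0002 1.4 0 0;0.02 0 0.0013 -0.0002 1.4 0 0;0.02 0 0.0013 -0.0002 1.4 0 0;0.02 0 0.0013 -0.0002 1.4 0 0;0.02 0 0.0013 -0.0002 1.4 0 0;0.02 0 0.0013 -0.0002 1.4 0 0'
python3 -c "from h import *; goal(532.3,119.6,95,184.2)"
```

```text
clock: 19.68
position: [0.5318, 0.1238, 0.1038]
tool_rot: [-3.041, -0.0, -3.068]
force: [2.4, -4.7, -13.0]
grip_width: 0.0345
finger_force: 95.3
clock: 20.35
position: [0.5325, 0.1147, 0.1055]
tool_rot: [3.043, -0.0, -3.067]
force: [1.1, 3.7, -14.4]
grip_width: 0.0345
finger_force: 95.9
clock: 21.02
position: [0.5321, 0.1232, 0.1073]
tool_rot: [-3.041, 0.0, -3.068]
force: [3.7, -6.4, -13.8]
grip_width: 0.0343
finger_force: 96.9
t 21.02 pos [532.1 123.2 107.3] yaw [-174.2    0.  -175.8] q7 1.22 F [  3.7  -6.4 -13.8] w 34.3 ff 96.9
  shift mm [ 0.  -2.3 12.6] turn [-5.8  0.  -0. ]
```

```bash
python3 -m crank '0.02 0 -0.0013 -0.0002 -1.4 0 0;0.02 0 -0.0013 -0.0002 -1.4 0 0;0.02 0 -0.0013 -0.0002 -1.4 0 0;0.02 0 -0.0013 -0.0002 -1.4 0 0;0.02 0 -0.0013 -0.0002 -1.4 0 0;0.02 0 -0.0013 -0.0002 -1.4 0 0;0.02 0 -0.0013 -0.0002 -1.4 0 0;0.02 0 -0.0013 -0.0002 -1.4 0 0'
python3 -m crank '0.02 0 0.0013 -0.0002 1.4 0 0;0.02 0 0.0013 -0.0002 1.4 0 0;0.02 0 0.0013 -0.0002 1.4 0 0;0.02 0 0.0013 -0.0002 1.4 0 0;0.02 0 0.0013 -0.0002 1.4 0 0;0.02 0 0.0013 -0.0002 1.4 0 0;0.02 0 0.0013 -0.0002 1.4 0 0;0.02 0 0.0013 -0.0002 1.4 0 0'
python3 - <<'E'
from h import *
goal(532.3,119.6,95,184.2)
g=grab_frame('scene'); cv2.imwrite('pics/rock.png',cv2.resize(g["pixels"][130:260,270:410][:,:,::-1],(560,520)))
E
```

```text
clock: 21.68
position: [0.5329, 0.1141, 0.1095]
tool_rot: [3.043, 0.001, -3.067]
force: [-0.6, 1.0, -1.7]
grip_width: 0.0342
finger_force: 98.6
clock: 22.35
position: [0.5321, 0.1247, 0.1113]
tool_rot: [-3.042, 0.001, -3.067]
force: [0.1, 1.1, -1.4]
grip_width: 0.0343
finger_force: 98.7
t 22.35 pos [532.1 124.7 111.3] yaw [-174.3    0.  -175.7] q7 1.22 F [ 0.1  1.1 -1.4] w 34.3 ff 98.7
  shift mm [ 0.2 -3.5 16.7] turn [-5.7  0.   0.1]
```

View pics/rock.png

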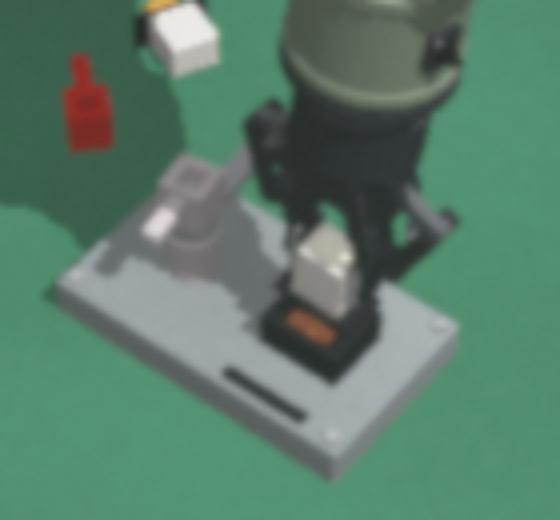

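The pull has dropped to the relay's own weight, so the relay is free. The key is still on the shaft and the relay is in the fingers at (325,270). Now I straighten it and raise it about 12 mm.

```bash
python3 -m crank '0.02 0 0 -0.002 0 0 0;0.02 0 -0.0013 -0.001 -1.4 0 0;0.02 0 -0.0013 -0.001 -1.4 0 0;0.02 0 -0.0013 -0.001 -1.4 0 0;0.02 0 -0.0013 -0.001 -1.5 0 0;0.02 0 0 -0.002 0 0 0;0.02 0 0 -0.002 0 0 0;0.02 0 0 -0.002 0 0 0'
python3 -m crank '0.02 0 0 -0.001 0 0 0;0.02 0 0 0 0 0 0;0.02 0 0 0 0 0 0;0.02 0 0 0 0 0 0;0.02 0 0 0 0 0 0;0.02 0 0 0 0 0 0;0.02 0 0 0 0 0 0;0.02 0 0 0 0 0 0'
python3 - <<'E'
from h import *
goal(532.3,119.6,124,184.2)
g=grab_frame('scene'); cv2.imwrite('pics/end.png',cv2.resize(g["pixels"][60:260,200:440][:,:,::-1],(720,600)))
E
```

```text
clock: 23.07
position: [0.5324, 0.1197, 0.1235]
tool_rot: [3.14, 0.0, -3.068]
force: [-0.6, -0.5, -0.5]
grip_width: 0.0341
finger_force: 98.7
clock: 23.73
position: [0.5323, 0.1197, 0.1241]
tool_rot: [3.14, -0.0, -3.067]
force: [-0.2, 0.9, -0.7]
grip_width: 0.0344
finger_force: 98.7
t 23.73 pos [532.3 119.7 124.1] yaw [ 179.9   -0.  -175.8] q7 1.34 F [-0.2  0.9 -0.7] w 34.4 ff 98.7
  shift mm [-0.  -0.1  0.1] turn [ 0.1 -0.   0. ]
```

View pics/end.png

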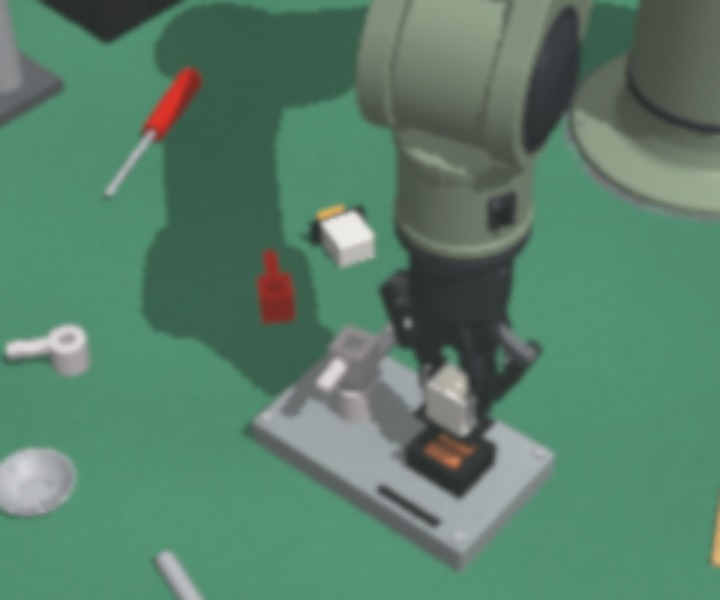

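The relay hangs upright at (450,400), clear above the open socket at (450,455). The key is on the shaft at (350,360), and everything else looks undisturbed.

```bash
python3 -c "from workcell import bot; print(bot.job_done())"
```

```text
the job is handed in; nothing more can be done
None
```

I handed the job in at about 24 s: the key is home on the shaft and turned with the bar at about 1.65 rad, well clear, and the relay was rocked free at about 14 N or less and is held upright about 14 mm above its socket.

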